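Press both pictures of a mug

ROBOT

A 6-joint arm with a two-finger parallel gripper is mounted at the origin on the work surface. World frame = base frame: x ahead of the robot, y to its left, z up, the work surface at z = 0. Lengths are in m, angles in rad, forces in N, time in s.
With the tool pointing down it reaches from about 0.325 to 0.775 m from the base axis. Payload 5.5 kg.
Tool frame: the origin (TCP) lies at the very end of the fingers, on their centre line; the grasp point (between the pads) lies 19 mm behind it (robot.grasp_offset is the z of the grasp point in the tool frame, in m); z points along the fingers, y is the direction in which the jaws open and shut (so a half turn about z gives the same grasp; the last joint's range is limited). The gripper opens to 85 mm and grips with 20 to 120 N. Pads are 22 mm wide; open, the fingers measure 114 mm over their backs; the gripper's body (76 mm by 85 mm) begins 54 mm behind the grasp point. The pads swing forward as they close: fully open they stand 13 mm farther back than shut.
Start: joints at [1.28, 0.091, 1.231, -0, 1.82, -0.057], TCP at [0.139, 0.584, 0.231] pointing down, gripper open.
Joint ranges: [-2.87, 2.87], [-0.86, 2.18], [0.17, 2.46], [-1.51, 4.65], [0.06, 2.69], [-2.65, 2.65]. Speed limits (rad/s): [2.57, 2.57, 3.01, 3.14, 3.14, 3.14].

INTERFACE

Orientations are given as a rotation vector (axis times angle).
In Python, from bench import get_obs, eyes, ticket, robot gives the robot as it stands.
- The arm moves only by the shell command python3 -m jog 'ROWS' [OPENING] [FORCE]. ROWS is JSON, a list that holds one entry, the list of rows, each a list of 4 numbers: the shift along the world's x, y, z in units of 30 mm (1.0 is 30 mm), then the turn about the world's z in units of 5 degrees (1.0 is 5 degrees). In form: [[[x, y, z, yaw], ...]]. A call has 1 to 20 rows; each row shifts and turns the pose as measured when the row begins; what a row does not reach is not made up. A row lasts 1/12 s, in which the tool goes at most 41.7 mm and 7.16 degrees, less where a joint would pass 70% of its speed; a pose out of reach is approached as far as the arm can. A call is refused whole if a number of a shift passes 1 or a number of a turn 1, either way. A call with a gripper value outside its range is refused whole. OPENING is the closure, from -1 (fully open) to 1 (shut), set as the call begins (- or left out, the last holds). The fingers move at their own pace and stop on an object; FORCE is the grip in N (left out, the last holds). Time passes only in rows, so rows that do not move let the fingers close. It gives the time, the measured TCP pose, the force and the opening at its end, in the units of the state.
- get_obs(): the state, without advancing time (a new reading comes with each control period).
- eyes.capture(name): name is "side" or "top" or "wrist"; returns a dict with "color" (400x640x3 uint8, blue, green, red), "fx", "fy", "cx", "cy" (pixels), "position" and "orientation" of the camera in the world; the wrist camera has in their place "mount" (4x4, takes a point from camera to tool coordinates, whose origin is the TCP and whose axes are the flange's). Camera axes: x right, y down, z forward; pixel columns grow to the right and rows downward; lengths in m; the calibration is good to about 2 mm. A picture is of the moment at which its call begins: read the wrist's pose just before it. There is no depth.
- ticket.job_done(): hands the job in, once; it reports no verdict.
The state is a dict: "time_s": time; "q": joint angles; "dq": joint speeds; "joint_efforts": joint torques, N m; "tcp_pos": TCP position; "tcp_rot": TCP orientation; "wrist_force": force on the tool from outside, world axes, zero at the start; "moment": the same for the moment, N m; "finger_gap": finger opening in m.
Only numpy, scipy, OpenCV 4.12 (cv2) and the standard library are available. Lean on these libraries where they do the work, as an engineer would, in place of code of your own. Each camera call takes 0.05 s, during which the arm holds its last target. There are 200 camera calls.

TASK

Press the two fresh pictures on the mug at the blue press, the red one first and then the green one. Turn the mug with its turning nest so that the picture squarely faces the orange pad, push the red knob fully home, hold it there for about a second, then let it spring fully back. Never lift the mug out of the nest, tip it over or press the pad on its handle or bare side; leave the mug in the nest with the green picture still facing the pad, and do not disturb the other things on the table.

Things in the scene. Friction and masses are not known exactly. Their poses are not given: they have to be found in the camera images.
- press: fixed press: blue base plate 150 mm wide (its x), from -175 to +70 mm along its y, 12 mm thick. Origin on the table under the nest's centre. Its +y is the way the pad is pushed: the pad stands on its -y side; the +y side of the nest is free
- nest (a point): centre of the nest's floor, 18 mm above the table: a black ring of inside radius 36.7 mm, outside radius 44 mm, its top 26 mm above the table, on a steel disc of radius 47 mm that turns freely either way (about 0.4 N on the handle) and stays where it is left. The mug stands in it with under 2 mm of play and turns with it
- guide_block (a point): top middle of the fixed aluminium guide block, 56 mm wide (press x), 82 mm high, 22 mm thick, 131 mm from the nest's centre towards press -y; the plunger's rod runs through it
- plunger (a joint): travel of the spring plunger towards the mug, m: 0 sprung back, 0.060 fully home against its stop. The push needed grows from 1.4 to 3.8 N, plus about 2.4 N with the pad on the mug; let go, it springs back to 0 by itself in about a second
- push_knob (a point): middle of the outer (rear) face of the red push knob, a disc 44 mm across and 18 mm thick, axis along the press's y, 55 mm above the table; push here along press +y. At rest 222 mm from the nest's centre towards press -y; it moves with the plunger
- pad: orange sprung pad on the plunger's head, 40 mm wide, 36 mm high (37 to 73 mm above the table). Its front face is 92.5 mm towards press -y from this origin (which at rest is the press's origin). At rest a gap of 52 mm to the mug's wall lets the handle pass; fully home it meets the mug and yields about 7.5 mm on its own spring (2.4 N), too weak to tip the mug
- mug: loose white mug, about 0.4 kg, 80 mm across, 90 mm high, open top, standing in the nest. Origin under its centre; handle along its own -x, red picture facing its own -y, green its own +y. At the press's own yaw the red picture faces the pad, half a turn from it the green one. At the start the red one faces the pad to within 35 degrees
- handle (a point): middle of the outer grip of the mug's handle, 71 mm from the mug's axis and 51 mm above its foot. The handle is an upright D of round bar 11 mm thick, from the wall to 76.5 mm from the axis, 20 to 80 mm above the foot
- red_picture (a point): middle of the mug's red picture (yellow panel with red fruit, and a red tick on the rim above it), on the wall 40 mm from the axis, 50 mm above the foot
- green_picture (a point): middle of the mug's green picture (yellow panel with green fruit, and a green tick on the rim above it), on the other side from the red one, 40 mm from the axis, 50 mm above the foot
- spare_mug: bystander: loose finished white mug with orange-fruit pictures, 80 mm across, 90 mm high; origin under its centre
- ink_jar: bystander: loose jar, 56 mm across, 70 mm high, black cap, green label; origin under its centre
- tape: bystander: loose yellow tape roll lying flat, 90 mm across, 24 mm high; origin under its centre
- brush: bystander: loose hand brush lying flat, along its own x; origin under its middle
- rub_block: bystander: loose cork block 90 x 60 x 35 mm; origin under its centre
- brush_cup: bystander: loose blue plastic cup, 72 mm across, 90 mm high; origin under its centre
Not all that is in view belongs to the job. Leave any turquoise look-alike of the mug alone.

How it is judged:
On the way, in this order (a step that is already met when the one before it is completed fails the run):
1. the red picture squarely faces the pad and the plunger is held home on it (x of red_picture in the frame of press between -0.01 and 0.01 m and y of red_picture in the frame of press below -0.03 m and value of joint plunger above 0.054 m and contact force between pad and mug above 0.6 N), for 0.3 s.
2. the plunger has sprung back (value of joint plunger below 0.005 m), for 0.1 s.
3. the green picture squarely faces the pad and the plunger is held home on it (x of green_picture in the frame of press between -0.01 and 0.01 m and y of green_picture in the frame of press below -0.03 m and value of joint plunger above 0.054 m and contact force between pad and mug above 0.6 N), for 0.3 s.
At the end, for the whole second after the job is handed in: the mug stands upright and still in the nest, its green picture facing the pad (picture's middle within 10 mm of the press's centre line, about 14 degrees), and the plunger is back within 5 mm of rest (x of green_picture in the frame of press between -0.01 and 0.01 m and y of green_picture in the frame of press below -0.03 m and value of joint plunger below 0.005 m and horizontal distance between mug and press below 0.006 m and height (world z) of mug below 0.024 m and angle between mug's own z axis and vertical below 0.08 rad and linear speed of mug below 0.02 m/s and angular speed of mug below 0.15 rad/s); the robot touches nothing.
It fails at once if the mug is lifted out of the nest (height (world z) of mug above 0.036 m).
It fails at once if the mug is tipped by more than 17 degrees (angle between mug's own z axis and vertical above 0.3 rad).
It fails at once if the pad is pushed home against the mug's handle or bare side (pictures more than 29 degrees off) (value of joint plunger above 0.015 m and contact force between pad and mug above 0.6 N and angle between the y axis of mug and the y axis of press, either way round above 0.5 rad).
It fails at once if another loose thing on the table is moved more than 25 mm (distance of any of spare_mug, ink_jar, tape, brush, rub_block, brush_cup from where it was at the start of the episode above 0.025 m).
It also fails if it takes over 72 s, if anything falls off the work surface, if the arm or the gripper's body presses on something with over 40 N, if the wrist force passes 120 N, or if a joint passes its speed limit or range.

## Working session

There is one attempt and no reset: what is moved stays moved. The work goes in short steps, Python scripts to look and compute and a shell command to move; the robot and the scene stay as the last step left them, time stands still between calls to the robot, and variables do not carry over. Pictures are saved under pics/ and viewed, about 8 in all and at most 12, crops included, and the job is handed in when it is done.

```bash
mkdir -p pics; ls
cat > h.py <<'E'
import numpy as np, cv2
from scipy.spatial.transform import Rotation as R
from bench import get_obs, eyes, ticket, robot
def rot(o):
    o=np.array(o,float)
    return o if o.shape==(3,3) else (R.from_rotvec(o).as_matrix() if o.size==3 else R.from_quat(o).as_matrix())
def ray(c,u,v,z):
    d=rot(c["orientation"])@np.array([(u-c["cx"])/c["fx"],(v-c["cy"])/c["fy"],1]); p=np.array(c["position"],float)
    return p+d*(z-p[2])/d[2]
def pix(c,P):
    q=rot(c["orientation"]).T@(np.array(P,float)-np.array(c["position"])); return q[0]/q[2]*c["fx"]+c["cx"],q[1]/q[2]*c["fy"]+c["cy"]
E
python3 - <<'E'
from h import *
for n in("top","side"):
    c=eyes.capture(n); cv2.imwrite(f"pics/{n}0.png",c["color"]); print({k:v for k,v in c.items() if k!="color"})
o=get_obs();print(o)
E
```

```text
pics
{'fx': 417.9722788482877, 'fy': 417.9722788482877, 'cx': 318.98606416064297, 'cy': 199.31561313650246, 'position': array([ 0.39062374, -0.03199588,  1.18870942]), 'orientation': array([-2.14146602,  2.12255491, -0.18941178])}
{'fx': 452.1519306921545, 'fy': 452.1519306921545, 'cx': 322.72463234669465, 'cy': 203.45929527003372, 'position': array([-0.08021693, -0.62185474,  1.13676798]), 'orientation': array([-2.25843298,  1.01411249, -0.38269871])}
{'time_s': 0.1, 'q': array([ 1.28031947e+00,  9.17799765e-02,  1.23179160e+00, -3.83128529e-05,
        1.81983033e+00, -5.66892587e-02]), 'dq': array([ 0.00144152, -0.00079742, -0.00406529,  0.00038634, -0.00026972,
        0.00019449]), 'joint_efforts': array([ 3.29728027e-03, -4.60216713e+01, -4.19219077e+01,  1.26933078e-04,
        1.06436061e-02, -4.04732793e-05]), 'tcp_pos': array([0.13892812, 0.58341507, 0.23025135]), 'tcp_rot': array([-3.66379304e-01, -3.11987648e+00,  2.80909380e-03]), 'wrist_force': array([0.44799973, 0.17745948, 0.41544714]), 'moment': array([ 0.01980249,  0.03560807, -0.00561957]), 'finger_gap': 0.08552770918118305}
```

View pics/top0.png

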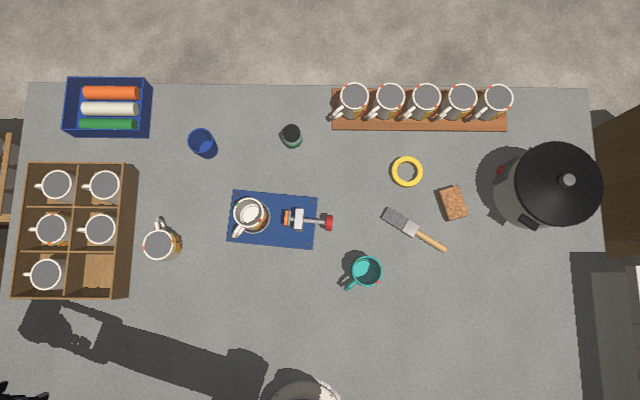

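View pics/side0.png

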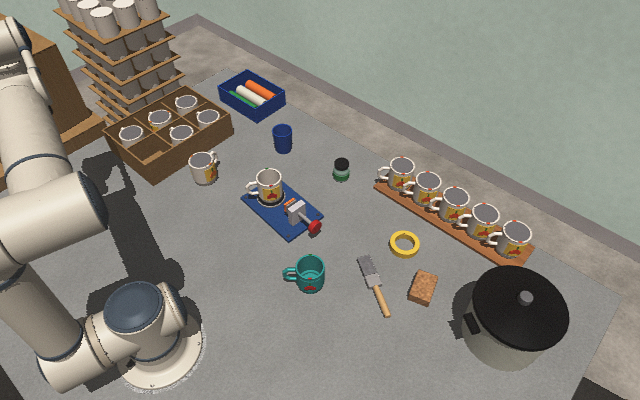

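Top view: the press plate is at about (272,219). The white mug in its nest is at (250,215), with its handle at (238,234), and the red knob is at (329,222). The look-alikes are the turquoise mug at (366,271), the spare white mug at (160,243), and the mugs on the rack and in the crate. Only the mug at (250,215) stands in the black ring on the blue plate. I'll confirm that in an enlarged crop and measure.

Run:
```python
from h import *
t=eyes.capture("top"); s=eyes.capture("side")
a=cv2.resize(t["color"][180:260,215:345],None,fx=6,fy=6,interpolation=cv2.INTER_CUBIC)[:, :780]
b=cv2.resize(s["color"][155:245,230:330],None,fx=6,fy=6,interpolation=cv2.INTER_CUBIC)
cv2.imwrite("pics/a.png",a); cv2.imwrite("pics/b.png",b)
hsv=cv2.cvtColor(t["color"],cv2.COLOR_BGR2HSV)
m=cv2.inRange(hsv,(100,120,40),(125,255,255)); m[:180]=0;m[260:]=0;m[:,:222]=0;m[:,325:]=0
m=cv2.morphologyEx(m,cv2.MORPH_OPEN,np.ones((2,2)))
p=np.argwhere(m)[:,::-1].astype(np.float32); r=cv2.minAreaRect(p); box=cv2.boxPoints(r)
W=np.array([ray(t,*q,0.012)[:2] for q in box]); print(box,W); print(np.linalg.norm(np.diff(W,axis=0),axis=1))
for q in [(250,215)]: print(ray(t,*q,.108))
for u,v in [(333,223)]: print("knob",ray(t,u,v,.055))
```

```text
[[227.48518 241.14851]
 [232.59407 190.0594 ]
 [317.44556 198.54454]
 [312.33667 249.63365]] [[ 0.47576577  0.2207083 ]
 [ 0.62199041  0.21284792]
 [ 0.59953154 -0.03064225]
 [ 0.45416959 -0.0176719 ]]
[0.14643575 0.24452375 0.14593946]
[0.5373083  0.14461886 0.108     ]
knob [ 0.52455495 -0.07372921  0.055     ]
```

View pics/a.png

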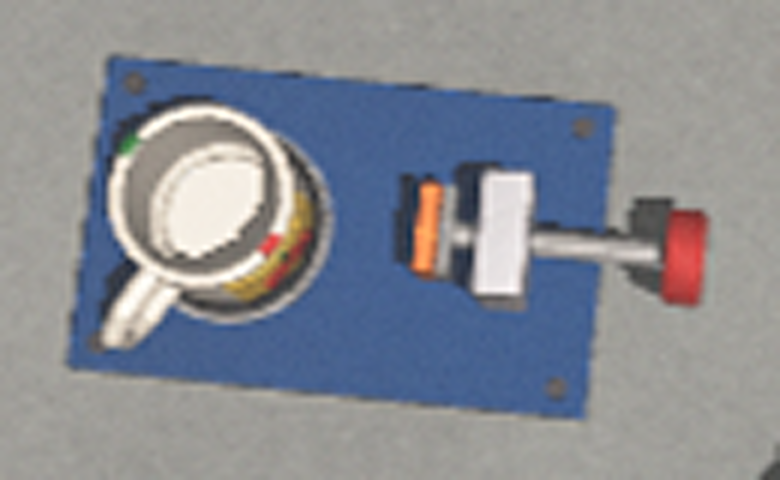

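The crop confirms the mug: white, standing in the ring on the blue plate. Its red tick is at (270,243) and the green one at (128,143) in the crop, with the handle at lower left. The red picture is turned away from the pad by roughly 30°.

```bash
cat >> h.py <<'E'
Y=np.array([.0909,.9959]); Y/=np.linalg.norm(Y); X=np.array([Y[1],-Y[0]])
E
python3 - <<'E'
from h import *
t=eyes.capture("top")
f=lambda a,b,z:ray(t,215+a/6,180+b/6,z)[:2]
r=f(270,243,.108);g=f(128,143,.108)
print(r,g,(r+g)/2,np.linalg.norm(r-g)); d=g-r
print("mug yaw",np.degrees(np.arctan2(-d[0],d[1])),"press",np.degrees(np.arctan2(-Y[0],Y[1])))
print("rim c",f(203,195,.108),"handle top",f(112,335,.085),"knob rear",f(706,260,.055), "block top",f(508,232,.082),"pad front top", f(416,228,.073))
O=np.array([.5427,.1486]); print("exp knob",O-.222*Y,"exp block",O-.131*Y)
h=(r+g)/2
o=get_obs(); M=R.from_rotvec(o["tcp_rot"]).as_matrix(); print(M.round(3),o["tcp_pos"])
E
```

```text
[0.52312168 0.11809782] [0.5664634  0.18146595] [0.54479254 0.14978189] 0.0767725563273455
mug yaw -34.3708478923848 press -5.215177346782606
rim c [0.54385754 0.14790412] handle top [0.48461423 0.18938595] knob rear [ 0.52363301 -0.07282266] block top [0.53218054 0.01617782] pad front top [0.53476389 0.05780902]
exp knob [ 0.522521 -0.072481] exp block [0.53079257 0.01814229]
[[-0.973  0.232 -0.   ]
 [ 0.232  0.973 -0.001]
 [ 0.    -0.001 -1.   ]] [0.13897342 0.58356313 0.23073131]
```

```bash
python3 -m jog '[[[0.87,-1,0,-0.4],[0.87,-1,0,-0.4],[0.87,-1,0,-0.4],[0.87,-1,0,-0.4],[0.87,-1,0,-0.4],[0.87,-1,0,-0.4],[0.87,-1,0,-0.4],[0.87,-1,0,-0.4],[0.87,-1,0,-0.4],[0.87,-1,0,-0.4],[0.87,-1,0,-0.2],[0.87,-1,0,0],[0.87,-1,0,0],[0,0,0,0]]]' 0.3
```

```text
time_s: 1.42
tcp_pos: [0.4853, 0.1729, 0.2258]
tcp_rot: [-0.944, -2.995, 0.007]
wrist_force: [-0.4, -0.5, 0.1]
finger_gap: 0.0301
```

```bash
python3 -m jog '[[[0,0.52,0,0],[0,0,-0.9,0],[0,0,-0.9,0],[0,0,-0.9,0],[0,0,-0.9,0],[0,0,0,0]]]' 0.3
python3 - <<'E'
from h import *
o=get_obs();c=eyes.capture("wrist");cv2.imwrite("pics/w1.png",c["color"])
E
```

```text
time_s: 1.92
tcp_pos: [0.4869, 0.1864, 0.1159]
tcp_rot: [0.957, 2.99, -0.002]
wrist_force: [-0.5, -0.3, -2.3]
finger_gap: 0.0298
```

View pics/w1.png

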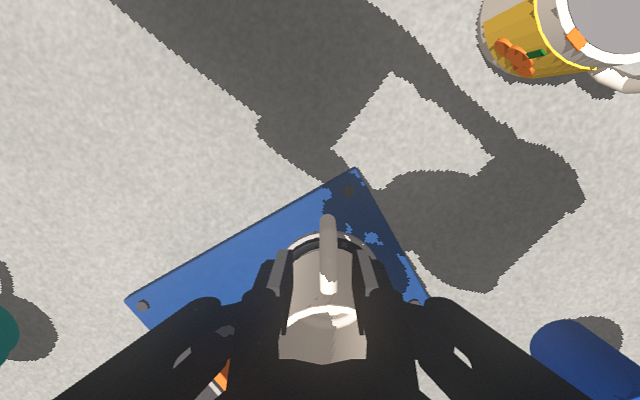

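The handle (329,250) is centred between the fingers (about 275 and 370). I'll go down around it and narrow the jaws to a loose cage.

```bash
python3 -m jog '[[[0,0,-0.75,0],[0,0,-0.7,0],[0,0,0,0],[0,0,0,0]]]' 0.3;  python3 -m jog '[[[0,0,0,0],[0,0,0,0],[0,0,0,0]]]' 0.6 20
```

```text
time_s: 2.3
tcp_pos: [0.4905, 0.1887, 0.0833]
tcp_rot: [0.952, 2.98, 0.01]
wrist_force: [-1.0, -0.2, 1.0]
finger_gap: 0.03
time_s: 2.55
tcp_pos: [0.4928, 0.1898, 0.0898]
tcp_rot: [0.95, 2.974, 0.017]
wrist_force: [-0.6, 0.4, -0.1]
finger_gap: 0.0173
```

```bash
python3 -m jog '[[[0,0,-0.3,0],[0,0,0,0]]]';python3 -m jog '[[[0,0,0,0],[0,0,0,0],[0,0,0,0],[0,0,0,0]]]'; python3 -c "
from h import *
print(get_obs())"
```

```text
time_s: 2.72
tcp_pos: [0.4942, 0.1903, 0.0833]
tcp_rot: [0.949, 2.97, 0.022]
wrist_force: [-0.1, 0.1, -1.1]
finger_gap: 0.017
time_s: 3.05
tcp_pos: [0.4943, 0.1902, 0.0834]
tcp_rot: [0.949, 2.97, 0.022]
wrist_force: [0.6, -0.1, -0.8]
finger_gap: 0.0175
{'time_s': 3.05, 'q': array([ 0.30457676, -0.10207349,  1.68531066, -0.00222258,  1.53103232,
       -0.64771157]), 'dq': array([-0.00100978, -0.00104379, -0.00147019, -0.00152937, -0.00010763,
       -0.00086721]), 'joint_efforts': array([ 3.86078013e-03, -3.69203281e+01, -4.14325798e+01, -1.21215085e-02,
       -1.54185933e-01,  2.55185535e-05]), 'tcp_pos': array([0.49429422, 0.19023264, 0.0834481 ]), 'tcp_rot': array([0.94884151, 2.97001922, 0.02170499]), 'wrist_force': array([ 0.59548263, -0.08003673, -0.82869175]), 'moment': array([0.02664357, 0.00965359, 0.05154772]), 'finger_gap': 0.01751219625977417}
```

```bash
python3 -m jog '[[[-0.17,-0.14,-0.1,1],[-0.15,-0.18,-0.05,1],[-0.13,-0.18,0,1],[-0.11,-0.21,0,1],[-0.09,-0.23,0,1],[-0.03,-0.24,0,1],[0,0,0,0],[0,0,0,0],[0,0,0,0]]]'
cat >> h.py <<'E'
O=np.array([.5435,.1485])
def where():
    o=get_obs(); a=np.degrees(2*np.arctan2(o["tcp_rot"][1],o["tcp_rot"][0]))%360; d=o["tcp_pos"][:2]-O
    print("tool x ang",a.round(1),"pos ang",np.degrees(np.arctan2(d[1],d[0])).round(1)%360,"r",np.hypot(*d).round(4),"z",o["tcp_pos"][2].round(4),"F",o["wrist_force"].round(1),"press xy",(d@X).round(4),(d@Y).round(4),"t",o["time_s"])
E
python3 -c "
from h import *
where()
t=eyes.capture('top');cv2.imwrite('pics/t2.png',cv2.resize(t['color'][180:260,215:345],None,fx=6,fy=6,interpolation=cv2.INTER_CUBIC))"
```

```text
time_s: 3.8
tcp_pos: [0.4732, 0.1543, 0.0787]
tcp_rot: [0.116, 3.12, 0.033]
wrist_force: [-0.4, 0.1, -0.7]
finger_gap: 0.0169
tool x ang 175.7 pos ang 175.3 r 0.0705 z 0.0787 F [-0.4  0.1 -0.7] press xy -0.0705 -0.0006 t 3.8
```

```bash
python3 -m jog '[[[0,0,0.6,0],[0,0,0.9,0],[0,0,0.9,0],[-0.8,-0.8,0.5,0],[-0.8,-0.8,0,0],[0,-0.8,0,0],[0,-0.8,0,0],[0,-0.8,0,0],[0,0,0,0]]]' 1
python3 -c "
from h import *
where()
t=eyes.capture('top');cv2.imwrite('pics/t3.png',cv2.resize(t['color'][180:260,215:345],None,fx=6,fy=6,interpolation=cv2.INTER_CUBIC))"
```

```text
time_s: 4.6
tcp_pos: [0.4217, 0.0342, 0.1666]
tcp_rot: [0.127, 3.125, 0.029]
wrist_force: [-0.7, -0.2, 0.6]
finger_gap: 0.0005
tool x ang 175.3 pos ang 223.2 r 0.167 z 0.1666 F [-0.7 -0.2  0.6] press xy -0.1109 -0.1249 t 4.6
```

View pics/t3.png

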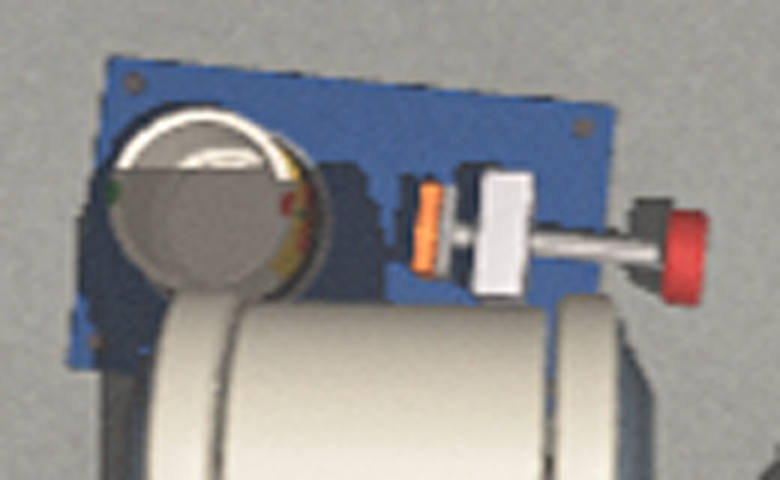

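The mug is upright in the nest, with ticks at crop (288,205) red and (113,192) green. The picture now faces the pad. I'll work out the angle while moving behind the knob.

Run:
```python
from h import *
t=eyes.capture("top")
f=lambda a,b,z:ray(t,215+a/6,180+b/6,z)[:2]
r=f(288,205,.108);g=f(113,192,.108);d=g-r
print("mug yaw",np.degrees(np.arctan2(-d[0],d[1])),(r+g)/2)
p=get_obs()["tcp_pos"]
T=O-.265*Y; print(T,(T-p[:2])/.03)
```

```text
mug yaw -3.7612350509386636 [0.54231261 0.1489442 ]
[ 0.51941246 -0.11540299] [ 3.25306586 -5.06772748]
```

```bash
python3 -m jog '[[[0.4,-1,0,0],[0.5,-1,0,0],[0.55,-0.9,0,0],[0.6,-0.85,0,0],[0.6,-0.75,0,0],[0.5,-0.5,0,0],[0,0,-0.8,0],[0,0,-0.8,0],[0,0,-0.8,0],[0,0,-0.7,0],[0,0,-0.6,0],[0,0,0,0],[0,0,0,0]]]' 1; python3 -c "
from h import *
where()"
```

```text
time_s: 5.78
tcp_pos: [0.5263, -0.1038, 0.0491]
tcp_rot: [0.111, 3.126, 0.046]
wrist_force: [1.0, -0.5, 0.6]
finger_gap: 0.0001
tool x ang 175.9 pos ang 266.1 r 0.2529 z 0.0491 F [ 1.  -0.5  0.6] press xy 0.0058 -0.2528 t 5.7833
```

```bash
python3 -m jog '[[[-0.19,0.1,-0.03,0],[0.01,0.15,0,0],[0.01,0.15,0,0],[0.01,0.15,0,0],[0,0,0,0]]]' ; python3 -c "
from h import *
where()"; python3 -m jog '[[[0.01,0.2,0,0],[0.02,0.2,0,0],[0.02,0.2,0,0],[0.02,0.2,0,0]]]' ; python3 -c "
from h import *
where()"
```

```text
time_s: 6.2
tcp_pos: [0.5236, -0.0841, 0.0531]
tcp_rot: [0.109, 3.12, 0.045]
wrist_force: [-0.7, -1.2, -1.8]
finger_gap: -0.0
tool x ang 176.0 pos ang 265.1 r 0.2334 z 0.0531 F [-0.7 -1.2 -1.8] press xy 0.0014 -0.2334 t 6.2
time_s: 6.53
tcp_pos: [0.5261, -0.0602, 0.0544]
tcp_rot: [0.112, 3.118, 0.039]
wrist_force: [-0.5, -3.1, -0.7]
finger_gap: -0.0001
tool x ang 175.9 pos ang 265.2 r 0.2095 z 0.0544 F [-0.5 -3.1 -0.7] press xy 0.0016 -0.2094 t 6.5333
```

```bash
python3 -m jog '[[[0.01,0.2,-0.1,0],[0.02,0.2,-0.1,0],[0.02,0.2,-0.05,0],[0.02,0.2,0,0]]]' ; python3 -c "
from h import *
where()"; python3 -m jog '[[[0.01,0.15,0,0],[0.01,0.15,0,0]]]' ; python3 -c "
from h import *
where()"
```

```text
time_s: 6.87
tcp_pos: [0.5295, -0.0346, 0.0482]
tcp_rot: [0.112, 3.115, 0.035]
wrist_force: [-1.9, -4.2, 0.6]
finger_gap: -0.0
tool x ang 175.9 pos ang 265.6 r 0.1836 z 0.0482 F [-1.9 -4.2  0.6] press xy 0.0027 -0.1836 t 6.8667
time_s: 7.03
tcp_pos: [0.5303, -0.025, 0.0482]
tcp_rot: [0.112, 3.114, 0.033]
wrist_force: [-0.3, -6.6, 1.4]
finger_gap: -0.0005
tool x ang 175.9 pos ang 265.7 r 0.174 z 0.0482 F [-0.3 -6.6  1.4] press xy 0.0027 -0.174 t 7.0333
```

```bash
for i in 1 2; do python3 -m jog '[[[0.01,0.12,0,0]]]'; done; python3 -m jog '[[[0.01,0.1,0,0],[0,0.03,0,0],[0,0.03,0,0],[0,0.03,0,0]]]'; python3 -c "
from h import *
where()"
```

```text
time_s: 7.12
tcp_pos: [0.5304, -0.0241, 0.0484]
tcp_rot: [0.114, 3.115, 0.022]
wrist_force: [-3.8, -24.1, 3.0]
finger_gap: 0.0
time_s: 7.2
tcp_pos: [0.5304, -0.0244, 0.0485]
tcp_rot: [0.117, 3.115, 0.008]
wrist_force: [-3.0, -20.6, 2.6]
finger_gap: 0.0001
time_s: 7.53
tcp_pos: [0.5302, -0.0252, 0.0487]
tcp_rot: [0.124, 3.116, -0.014]
wrist_force: [-1.4, -5.7, 0.5]
finger_gap: -0.0003
tool x ang 175.4 pos ang 265.6 r 0.1742 z 0.0487 F [-1.4 -5.7  0.5] press xy 0.0026 -0.1742 t 7.5333
```

The plunger is home against its stop: force jumped to 24 N at y≈-0.024. I'll hold it there for a second and look.

```bash
python3 -m jog '[[[0,0.06,0,0],[0,0.05,0,0],[0,0.05,0,0],[0,0.05,0,0],[0,0.05,0,0],[0,0.05,0,0],[0,0.05,0,0]]]'; python3 -m jog '[[[0,0.05,0,0],[0,0.05,0,0],[0,0.05,0,0],[0,0.05,0,0],[0,0.05,0,0],[0,0.05,0,0]]]';python3 -c "
from h import *
where()
a=eyes.capture('top')['color'][175:265,215:345];b=eyes.capture('side')['color'][155:245,210:340]
cv2.imwrite('pics/p1.png',cv2.resize(np.vstack([a,b]),None,fx=3.3,fy=3.3,interpolation=cv2.INTER_CUBIC))"
```

```text
time_s: 8.12
tcp_pos: [0.5301, -0.0257, 0.049]
tcp_rot: [0.137, 3.115, -0.052]
wrist_force: [-0.3, -9.5, 0.4]
finger_gap: -0.0002
time_s: 8.62
tcp_pos: [0.53, -0.0262, 0.0494]
tcp_rot: [0.147, 3.113, -0.084]
wrist_force: [-0.5, -9.8, 0.8]
finger_gap: -0.0002
tool x ang 174.6 pos ang 265.6 r 0.1753 z 0.0494 F [-0.5 -9.8  0.8] press xy 0.0024 -0.1752 t 8.6167
```

View pics/p1.png

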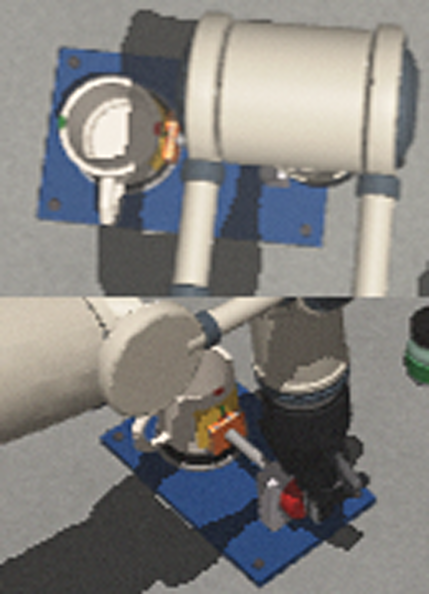

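The pad is on the red picture (orange pad at (168,140) in the upper panel). The force of about 10 N exceeds the spring total, so the plunger is on its stop. Now I'll release it.

```bash
python3 -m jog '[[[-0.02,-0.3,0,0],[-0.03,-0.3,0,0],[-0.03,-0.3,0,0],[-0.03,-0.3,0,0],[-0.03,-0.3,0,0],[-0.03,-0.3,0,0],[-0.03,-0.3,0,0],[-0.03,-0.3,0,0],[-0.03,-0.4,0,0],[-0.03,-0.4,0,0],[0,0,0,0],[0,0,0,0],[0,0,0.6,0],[0,0,0.9,0],[0,0,0.9,0],[0,0,0.9,0],[0,0,0.4,0],[0,0,0,0],[0,0,0,0]]]';python3 -c "
from h import *
where();print(get_obs()['tcp_rot'])
t=eyes.capture('top')['color'];cv2.imwrite('pics/r1.png',cv2.resize(t[170:270,200:360],None,fx=4,fy=4,interpolation=cv2.INTER_CUBIC))"
```

```text
time_s: 10.3
tcp_pos: [0.5171, -0.1276, 0.1595]
tcp_rot: [0.146, 3.121, -0.069]
wrist_force: [0.3, 0.4, 0.2]
finger_gap: 0.0002
tool x ang 174.6 pos ang 264.5 r 0.2774 z 0.1595 F [0.3 0.4 0.2] press xy -0.0012 -0.2774 t 10.3
[ 0.14611352  3.12137646 -0.06930343]
```

View pics/r1.png

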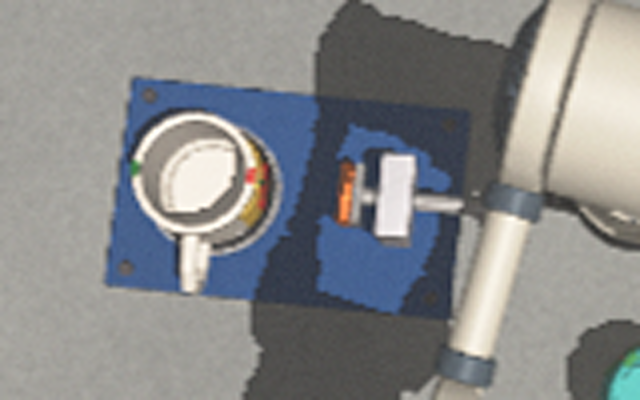

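The plunger is back (pad at (346,193), same place as at rest). The handle is at (192,280), pointing to press -x. Next I go to the handle, for the half turn through the free +y side.

```bash
python3 -m jog '[[[-0.15,0.9,0,0],[-0.16,1,0,0],[-0.16,1,0,0],[-0.16,1,0,0],[-0.16,1,0,0],[-0.16,1,0,0],[-0.16,1,0,0],[-0.16,1,0,0],[-0.15,0.9,0,0],[-0.1,0.3,0,0],[0,0,0,0],[0,0,0,0]]]' 0.3;python3 -c "
from h import *
where();p=get_obs()['tcp_pos'];print((np.array([.4727,.1541])-p[:2])/.03)"
```

```text
time_s: 11.35
tcp_pos: [0.4579, 0.1555, 0.132]
tcp_rot: [-0.148, -3.117, 0.077]
wrist_force: [0.2, -0.8, 0.1]
finger_gap: 0.0299
tool x ang 174.6 pos ang 175.3 r 0.0859 z 0.132 F [ 0.2 -0.8  0.1] press xy -0.0859 -0.0008 t 11.35
[ 0.49470233 -0.04603939]
```

```bash
python3 -m jog '[[[0.4,-0.04,0,0],[0,0,0,0],[0,0,-0.7,0],[0,0,-0.7,0],[0,0,-0.4,0],[0,0,0,0],[0,0,0,0]]]' 0.3;python3 -c "
from h import *
where()"
```

```text
time_s: 11.93
tcp_pos: [0.4702, 0.1462, 0.0735]
tcp_rot: [-0.161, -3.112, 0.083]
wrist_force: [-0.5, -0.3, -0.3]
finger_gap: 0.03
tool x ang 174.1 pos ang 181.8 r 0.0734 z 0.0735 F [-0.5 -0.3 -0.3] press xy -0.0728 -0.009 t 11.9333
```

```bash
python3 -m jog '[[[0,0.26,0,0],[0,0,0,0],[0,0,0,0]]]' 0.6 20; python3 -c "
from h import *
where()"; python3 -m jog '[[[0.03,0.21,0,-1],[0.05,0.2,0,-1],[0.06,0.2,0,-1],[0.08,0.19,0,-1],[0.1,0.18,0,-1],[0.11,0.18,0,-1],[0.13,0.17,0,-1],[0.14,0.15,0,-1],[0.15,0.14,0,-1]]]';python3 -c "
from h import *
where()"
```

```text
time_s: 12.18
tcp_pos: [0.4709, 0.1539, 0.0755]
tcp_rot: [-0.164, -3.114, 0.082]
wrist_force: [0.1, -0.8, -0.4]
finger_gap: 0.0172
tool x ang 174.0 pos ang 175.8 r 0.0728 z 0.0755 F [ 0.1 -0.8 -0.4] press xy -0.0728 -0.0012 t 12.1833
time_s: 12.93
tcp_pos: [0.5002, 0.2068, 0.0847]
tcp_rot: [-1.385, -2.785, 0.057]
wrist_force: [0.4, -1.6, 0.8]
finger_gap: 0.0168
tool x ang 127.1 pos ang 126.6 r 0.0726 z 0.0847 F [ 0.4 -1.6  0.8] press xy -0.0484 0.0541 t 12.9333
```

```bash
python3 -m jog '[[[0.16,0.12,-0.1,-1],[0.17,0.11,-0.1,-1],[0.19,0.09,-0.1,-1],[0.2,0.08,-0.05,-1],[0.2,0.06,-0.05,-1],[0.2,0.04,-0.05,-1],[0.21,0.02,-0.03,-1],[0.21,0.01,-0.03,-1],[0.21,-0.01,-0.03,-1]]]';python3 -c "
from h import *
where()"
```

```text
time_s: 13.68
tcp_pos: [0.5584, 0.2276, 0.0776]
tcp_rot: [-2.379, -2.0, 0.02]
wrist_force: [-0.9, 0.1, -0.0]
finger_gap: 0.0172
tool x ang 80.1 pos ang 79.3 r 0.0805 z 0.0776 F [-0.9  0.1 -0. ] press xy 0.0077 0.0801 t 13.6833
```

```bash
python3 -m jog '[[[0.2,-0.13,0,-1],[0.19,-0.14,0,-1],[0.18,-0.16,0,-1],[0.16,-0.16,0,-1],[0.15,-0.15,0,-1],[0.14,-0.15,0,-1],[0.14,-0.15,0,-1],[0.13,-0.16,0,-1],[0.12,-0.17,0,-1]]]';python3 -c "
from h import *
where()"
```

```text
time_s: 14.43
tcp_pos: [0.606, 0.1896, 0.0856]
tcp_rot: [-2.979, -0.886, -0.018]
wrist_force: [0.2, 0.4, -0.1]
finger_gap: 0.017
tool x ang 33.1 pos ang 33.3 r 0.0748 z 0.0856 F [ 0.2  0.4 -0.1] press xy 0.0585 0.0466 t 14.4333
```

```bash
python3 -m jog '[[[0.09,-0.2,-0.1,-1],[0.08,-0.21,-0.1,-1],[0.06,-0.21,-0.1,-1],[0.04,-0.21,-0.05,-1],[0.02,-0.21,-0.05,-1],[0.01,-0.21,0,-1],[0,-0.21,0,-1],[-0.02,-0.2,0,-0.8],[0,0,0,0],[0,0,0,0]]]';python3 -c "
from h import *
where()"
```

```text
time_s: 15.27
tcp_pos: [0.6197, 0.1405, 0.0833]
tcp_rot: [-3.107, 0.211, -0.057]
wrist_force: [0.7, -0.1, -0.8]
finger_gap: 0.0173
tool x ang 352.2 pos ang 354.0 r 0.0767 z 0.0833 F [ 0.7 -0.1 -0.8] press xy 0.0767 -0.0011 t 15.2667
```

```bash
python3 -m jog '[[[0,-0.08,0,0],[0,0,0,0]]]';python3 -c "
from h import *
where()"; python3 -m jog '[[[0,0,0.6,0],[0,0,0.9,0],[0,0,0.9,0],[0,-0.5,0.4,0],[0,-0.9,0,0],[0,-0.9,0,0],[0,-0.9,0,0],[0,-0.9,0,0],[0,-0.9,0,0],[0,-0.9,0,0],[0,-0.9,0,0],[0,0,0,0],[0,0,0,0]]]';python3 -c "
from h import *
where()
t=eyes.capture('top')['color'];cv2.imwrite('pics/g1.png',cv2.resize(t[180:260,215:345],None,fx=6,fy=6,interpolation=cv2.INTER_CUBIC))"
```

```text
time_s: 15.43
tcp_pos: [0.6202, 0.1387, 0.0844]
tcp_rot: [-3.106, 0.204, -0.059]
wrist_force: [-0.1, -1.1, -0.7]
finger_gap: 0.0172
tool x ang 352.5 pos ang 352.7 r 0.0774 z 0.0844 F [-0.1 -1.1 -0.7] press xy 0.0773 -0.0028 t 15.4333
time_s: 16.52
tcp_pos: [0.6167, -0.0785, 0.1701]
tcp_rot: [-3.112, 0.174, -0.057]
wrist_force: [-0.2, -0.0, 0.0]
finger_gap: 0.0166
tool x ang 353.6 pos ang 287.9 r 0.2385 z 0.1701 F [-0.2 -0.   0. ] press xy 0.0935 -0.2194 t 16.5167
```

View pics/g1.png

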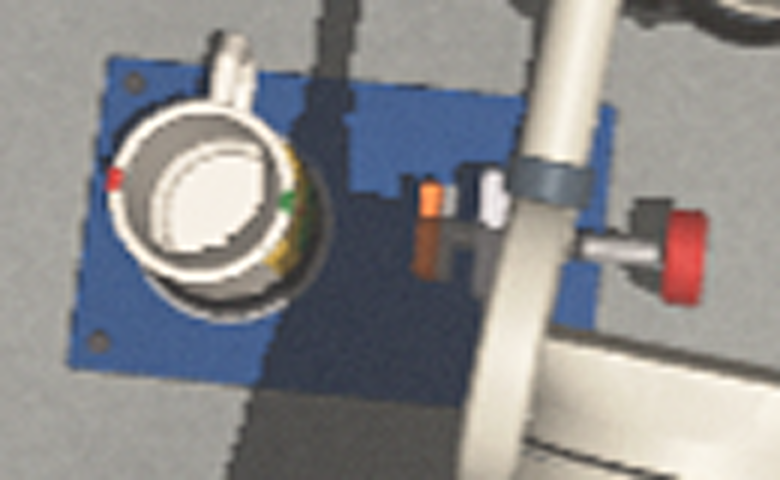

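Green tick at (287,202), red at (115,180). By the same line slope the mug is now within about 2° of square. The knob is clear. Moving behind it again.

```bash
python3 -m jog '[[[-0.6,-0.3,0,0],[-0.8,-0.4,0,0],[-0.8,-0.4,0,0],[-0.6,-0.2,0,0],[-0.3,-0.1,0,0],[0,0,0,0],[0,0,0,0]]]' 1; python3 -c "
from h import *
where()
p=get_obs()['tcp_pos'];print((O-.268*Y-p[:2])/.03)"
```

```text
time_s: 17.15
tcp_pos: [0.5207, -0.1166, 0.1678]
tcp_rot: [-3.111, 0.158, -0.056]
wrist_force: [0.2, 0.2, 1.0]
finger_gap: -0.0001
tool x ang 354.2 pos ang 265.1 r 0.2661 z 0.1678 F [0.2 0.2 1. ] press xy 0.0014 -0.2661 t 17.15
[-0.05355981 -0.06037643]
```

```bash
python3 -m jog '[[[-0.05,-0.1,0,0],[0,0,-0.7,0],[0,0,-0.8,0],[0,0,-0.8,0],[0,0,-0.8,0],[0,0,-0.6,0],[0,0,-0.1,0],[0,0,0,0],[0,0,0,0]]]' 1; python3 -c "
from h import *
where()"
```

```text
time_s: 17.9
tcp_pos: [0.5261, -0.1158, 0.0516]
tcp_rot: [-3.112, 0.143, -0.066]
wrist_force: [-0.0, -0.6, -0.5]
finger_gap: 0.0001
tool x ang 354.7 pos ang 266.2 r 0.2648 z 0.0516 F [-0.  -0.6 -0.5] press xy 0.0067 -0.2648 t 17.9
```

```bash
python3 -m jog '[[[-0.2,0.2,-0.08,0],[0.01,0.25,-0.05,0],[0.02,0.25,-0.05,0],[0.02,0.25,-0.05,0],[0.02,0.2,-0.05,0],[0.02,0.2,-0.05,0],[0.02,0.2,-0.05,0]]]'; python3 -c "
from h import *
where()"; python3 -m jog '[[[0.02,0.2,-0.05,0],[0.02,0.2,-0.05,0],[0.02,0.2,-0.02,0],[0.02,0.2,-0.02,0]]]' ; python3 -c "
from h import *
where()"
```

```text
time_s: 18.48
tcp_pos: [0.5271, -0.0667, 0.047]
tcp_rot: [-3.115, 0.144, -0.084]
wrist_force: [-0.6, -2.5, 1.7]
finger_gap: -0.0
tool x ang 354.7 pos ang 265.6 r 0.2158 z 0.047 F [-0.6 -2.5  1.7] press xy 0.0032 -0.2158 t 18.4833
time_s: 18.82
tcp_pos: [0.5304, -0.0412, 0.0436]
tcp_rot: [-3.118, 0.144, -0.087]
wrist_force: [0.1, -3.8, 2.9]
finger_gap: 0.0001
tool x ang 354.7 pos ang 266.0 r 0.1901 z 0.0436 F [ 0.1 -3.8  2.9] press xy 0.0042 -0.1901 t 18.8167
```

```bash
python3 -m jog '[[[0.01,0.17,0,0],[0.01,0.15,0,0]]]' ; python3 -c "
from h import *
where()";  python3 -m jog '[[[0,0.1,0,0]]]';python3 -m jog '[[[0,0.08,0,0],[0,0.06,0,0]]]'
```

```text
time_s: 18.98
tcp_pos: [0.5313, -0.0307, 0.0435]
tcp_rot: [-3.119, 0.144, -0.088]
wrist_force: [-0.8, -4.6, 1.7]
finger_gap: -0.0005
tool x ang 354.7 pos ang 266.1 r 0.1797 z 0.0435 F [-0.8 -4.6  1.7] press xy 0.0042 -0.1796 t 18.9833
time_s: 19.07
tcp_pos: [0.5316, -0.0276, 0.0435]
tcp_rot: [-3.12, 0.144, -0.089]
wrist_force: [0.6, -6.4, 1.2]
finger_gap: 0.0001
time_s: 19.23
tcp_pos: [0.5319, -0.0246, 0.0436]
tcp_rot: [-3.124, 0.145, -0.091]
wrist_force: [-1.1, -12.7, 1.7]
finger_gap: 0.0001
```

On the stop again (12.7 N). Holding for a second, with a picture.

```bash
python3 -m jog '[[[0,0.06,0,0],[0,0.05,0,0],[0,0.05,0,0],[0,0.05,0,0],[0,0.05,0,0],[0,0.05,0,0]]]'; python3 -m jog '[[[0,0.05,0,0],[0,0.05,0,0],[0,0.05,0,0],[0,0.05,0,0],[0,0.05,0,0],[0,0.05,0,0]]]';python3 -c "
from h import *
where()
a=eyes.capture('top')['color'][175:265,215:345];b=eyes.capture('side')['color'][155:245,210:340]
cv2.imwrite('pics/p2.png',cv2.resize(np.vstack([a,b]),None,fx=3.3,fy=3.3,interpolation=cv2.INTER_CUBIC))"
```

```text
time_s: 19.73
tcp_pos: [0.5318, -0.0253, 0.0438]
tcp_rot: [3.129, -0.156, 0.091]
wrist_force: [0.9, -8.9, 1.3]
finger_gap: 0.0
time_s: 20.23
tcp_pos: [0.5317, -0.0259, 0.0441]
tcp_rot: [3.11, -0.165, 0.092]
wrist_force: [-0.4, -8.6, 0.7]
finger_gap: -0.0001
tool x ang 353.9 pos ang 266.1 r 0.1748 z 0.0441 F [-0.4 -8.6  0.7] press xy 0.0041 -0.1748 t 20.2333
```

View pics/p2.png

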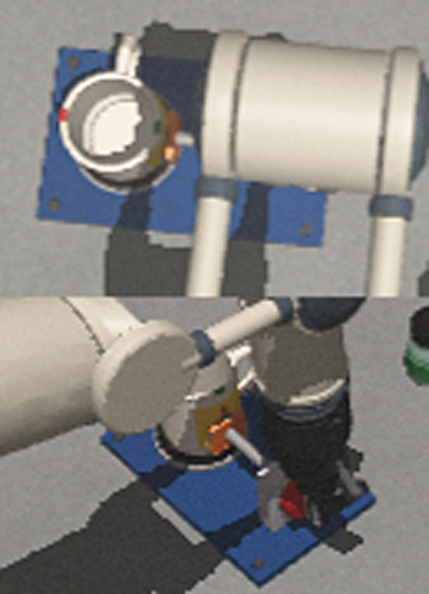

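The pad is home on the green picture (pad at (172,150), green tick at (158,128) just above it). Now I'll release, back off and raise clear.

```bash
python3 -m jog '[[[-0.02,-0.3,0,0],[-0.03,-0.3,0,0],[-0.03,-0.3,0,0],[-0.03,-0.3,0,0],[-0.03,-0.3,0,0],[-0.03,-0.3,0,0],[-0.03,-0.3,0,0],[-0.03,-0.3,0,0],[-0.03,-0.4,0,0],[-0.03,-0.4,0,0],[0,-0.2,0,0],[0,0,0,0],[0,0,0.6,0],[0,0,0.9,0],[0,0,0.9,0],[0,0,0.9,0],[0,0,0.4,0],[0,0,0,0],[0,0,0,0]]]'; python3 -m jog '[[[0,-0.8,0,0],[0,-0.8,0,0],[0,-0.8,0,0],[0,-0.8,0,0],[0,0,0,0],[0,0,0,0],[0,0,0,0],[0,0,0,0],[0,0,0,0],[0,0,0,0],[0,0,0,0],[0,0,0,0]]]';python3 -c "
from h import *
where()
t=eyes.capture('top')['color'];cv2.imwrite('pics/end.png',cv2.resize(t[110:290,140:480],None,fx=2.35,fy=2.35,interpolation=cv2.INTER_CUBIC))"
```

```text
time_s: 21.92
tcp_pos: [0.5169, -0.1329, 0.1522]
tcp_rot: [3.123, -0.167, 0.072]
wrist_force: [0.9, -0.4, -1.3]
finger_gap: 0.0003
time_s: 22.92
tcp_pos: [0.5132, -0.2244, 0.1356]
tcp_rot: [3.136, -0.155, 0.044]
wrist_force: [0.1, -0.4, 0.1]
finger_gap: -0.0
tool x ang 354.3 pos ang 265.4 r 0.3741 z 0.1356 F [ 0.1 -0.4  0.1] press xy 0.0037 -0.3741 t 22.9167
```

View pics/end.png

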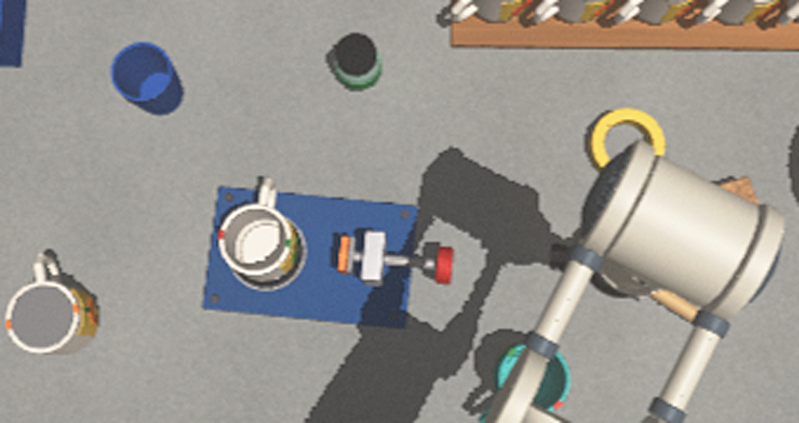

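The green tick (289,243) faces the pad and the mug sits in its nest. The knob (445,264) is at its starting place, and the things I can see have not moved. Handing in.

```bash
python3 -c "
from h import *
print(ticket.job_done())"
```

```text
the job is handed in; nothing more can be done
None
```

I pressed both pictures, red first and then green, and handed the job in at about 23 s of the 72 s allowed. No verdict was reported.

- **Red picture:** I turned the mug about 30° by its handle in a loose finger cage, to about 1.5° off square. I pushed the knob onto its stop and held it for about 1.5 s, then let it go; the picture afterwards showed the pad back at rest. The wrist force peaked at 24 N as the plunger met the stop, then settled at about 10 N.
- **Green picture:** I turned the mug half a turn through the free side, to about 2° off square. I held the plunger on its stop at about 9 N for about 1 s, then let it go.
- **Last picture:** The mug stands in the nest with the green tick facing the pad. The pad and knob are at their starting places and the arm is clear.
- **Other things on the table:** Those I could see look undisturbed. In the last picture the arm hid the brush and rub block in part; it never went down near them.

The tool tilted 2–3° and drifted a few millimetres during the moves. No check failed or disagreed.

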